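# Check that the cart's brake lever stops short of the bar

### The arm

A 6-joint arm with a two-finger parallel gripper is mounted at the origin on the work surface. World frame = base frame: x ahead of the robot, y to its left, z up, the work surface at z = 0. Lengths are in mm, angles in rad, forces in N, time in s.
With the tool pointing down it reaches from about 325 to 875 mm from the base axis. Payload 4.4 kg.
Tool frame: the origin (TCP) lies on the centre line of the jaws, within the pads' length; the fingertips stand ahead of it and the grasp point (between the pads) lies 6 mm ahead of it (ctrl.tcp_to_tips is the z of the fingertips in the tool frame, in mm); z points along the fingers, y is the direction in which the jaws open and shut (so a half turn about z gives the same grasp; the last joint's range is limited). The gripper opens to 85 mm and grips with 20 to 120 N. Pads are 22 mm wide; open, the fingers measure 114 mm over their backs; the gripper's body (76 mm by 85 mm) begins 54 mm behind the grasp point. The pads swing forward as they close: fully open they stand 13 mm farther back than shut.
Start: joints at [-1.276, 0.207, 1.542, -0, 1.393, -0.15], TCP at [247.917, -518.811, 256.282] pointing down, gripper open.
Joint ranges: [-2.73, 2.73], [-0.86, 2.22], [0.23, 2.46], [-1.11, 4.25], [0.08, 2.63], [-2.82, 2.82]. Speed limits (rad/s): [2.79, 2.79, 3.14, 3.14, 3.14, 3.14].

### API

Orientations are given as a 3x3 rotation matrix whose columns are the frame's x, y, z axes.
In Python, from plant import ctrl, sensors, optics gives the robot as it stands. Calls block until the motion is done:
- ctrl.move_ptp(position, orientation): joint-space move of the TCP to a pose.
- ctrl.move_l(position, rot=None, vel=150, threshold=None): straight line of the TCP; rot=None keeps the orientation; vel is the mean speed in mm/s. With threshold (N) it stops when the force on the tool has changed by that much, and returns True; else False.
- ctrl.set_joints(angles): joint-space move.
- ctrl.gripper_to(opening, force=None): finger opening in mm; force is the grip in N (None keeps the last); returns when the fingers have stopped.
- ctrl.hold(seconds).
- ctrl.solve_ik(position, orientation): joint angles nearest the present ones, or None.
- sensors.read_state(): the state.
- optics.grab_frame(name): name is "side" or "top"; returns (picture, depth): 420x560x3 uint8, red, green, blue; 420x560 float32, mm along the optical axis (not along the pixel's ray), 0 where there is no reading.
- optics.camera_params(name): a dict with "mtx" (3x3 intrinsics, pixels), "R" (3x3) and "t" (3): a world point X has camera coordinates R X + t. Camera axes: x right, y down, z forward; pixel columns grow to the right and rows downward; lengths in mm; the calibration is good to about 2 mm. A picture is of the moment at which its call begins. camera_params takes no time and is no camera call.
A pose or a line that the arm cannot do raises ctrl.MotionError and nothing moves.
- ctrl.finish_job(): hands the job in, once; it reports no verdict.
The state is a dict: "t": time; "q": joint angles; "qvel": joint speeds; "tau": joint torques, N m; "eef_pos": TCP position; "eef_rot": TCP orientation; "force": force on the tool from outside, world axes, zero at the start; "wrist_torque": the same for the moment, N m; "grip_width": finger opening in mm.
Only numpy, scipy, OpenCV 4.12 (cv2) and the standard library are available. Lean on these libraries where they do the work, as an engineer would, in place of code of your own. Each camera call takes 0.05 s, during which the arm holds its last target. There are 200 camera calls.

### The job

Check the cart's brake handle: with the backs of your fingers, from outside, press the hand lever in towards the bar until it comes up against its stop, without leaning hard on it, hold it there for a good second, then ease it all the way back out without letting it snap and move clear. Only push the lever: do not take it between the fingers, do not touch the bar, and leave everything else on the cart where it is.

Things in the scene. Friction and masses are not known exactly. Their poses are not given: they have to be found in the camera images.
- brake_handle: Fixed brake handle: a 12 mm foot plate, 75 by 270 mm, two posts carrying a level bar 100 mm above the cart top, and a hand lever on the robot's side of the bar. Origin on the cart top under the bar's middle; y runs along the bar, x points level from the lever across to the bar (the way it is pressed in), z up. The lever's upright pivot is at x -30, y +118 mm.
- push_bar: The fixed round steel bar, 22 mm thick, 270 mm long, with a 30 mm rubber cap at its -y end, level along its own y. Origin at its middle, 100 mm above the cart top. Axes as brake_handle's.
- lever_press (a point): The lever's blade: level flat bar, 10 mm thick, 20 mm tall. Origin: the pressing place, mid-section, 100 mm above the cart top. Own +y runs along it to the pivot (at y +140 mm), a 24 mm end ball is at y -40; +x faces the bar, outer face at x -5 mm; z up. 75 mm free under it. At rest it leans 0.35 rad away from the bar; at its stop still 0.05 rad, 21 mm short of the bar.
- brake_lever (a joint): Lever angle about its pivot (rad): 0 at rest, sprung out from the bar; grows as it is pressed towards the bar; 0.30 at its hard stop, short of the bar (42 mm of travel at the pressing place). The spring needs about 3 N to start and 6.5 N near the stop at the pressing place; the lever flies back if let go.
- stand: Slotted aluminium stand, 75 by 250 by 32 mm, fixed to the cart top, with four slots in a row along its y. Origin at the centre of its underside.
- gauge_finger: Loose green back gauge finger, lying, 110 by 35 mm with a steel nose at its -x end, 40 mm tall. Origin on its underside. Leave alone.
- radius_gauge: Loose brass radius gauge lying flat, a 56 mm disc with a tail 75 mm long towards +x, 6 mm thick. Origin on the underside of the disc. Leave alone.
- adjust_screw: Loose knurled steel adjusting screw standing on its 26 mm head, 54 mm tall. Origin at the centre of its underside. Leave alone.
- wrench: Loose steel wrench lying flat, 170 mm long along its x. Leave alone.
- die_1: Polished steel V-die section, 30 by 40 mm and 120 mm tall, standing upright and loose in a slot of the stand; its top is 130 mm above the cart top. Origin at the centre of its underside. Leave alone.
- die_2: Polished steel V-die section, 30 by 40 mm and 120 mm tall, standing upright and loose in a slot of the stand; its top is 130 mm above the cart top. Origin at the centre of its underside. Leave alone.
- die_3: Polished steel V-die section, 30 by 40 mm and 120 mm tall, standing upright and loose in a slot of the stand; its top is 130 mm above the cart top. Origin at the centre of its underside. Leave alone.
- die_4: Polished steel V-die section, 30 by 40 mm and 120 mm tall, standing upright and loose in a slot of the stand; its top is 130 mm above the cart top. Origin at the centre of its underside. Leave alone.

How it is judged:
By the outcome, as a careful person would: the job done as asked, in the order asked, and still so for the second after the job is handed in, with the robot touching nothing.
It also fails if it takes over 38 s, if anything falls off the work surface, if the arm or the gripper's body presses on something with over 40 N, if the wrist force passes 120 N, or if a joint passes its speed limit or range.

## Working session

There is one attempt and no reset: what is moved stays moved. The work goes in short steps, each a Python script; the robot and the scene stay as the last script left them, time stands still between calls to the robot, and variables do not carry over. Pictures are saved under pics/ and viewed, and the job is handed in when it is done.

```bash
mkdir -p pics; ls; python3 - <<'E'
from plant import ctrl,sensors,optics
import cv2,numpy as np
for n in("side","top"):
    p,d=optics.grab_frame(n); cv2.imwrite(f"pics/{n}0.png",p[:,:,::-1]); np.savez(f"{n}0.npz",p=p,d=d)
    c=optics.camera_params(n); print(n,np.round(c["mtx"],1).tolist(),np.round(c["R"],3).tolist(),np.round(c["t"],1), (d>0).mean())
print(ctrl.tcp_to_tips,sensors.read_state())
E
```

```text
pics
side [[546.7, 0.0, 275.3], [0.0, 546.7, 204.7], [0.0, 0.0, 1.0]] [[-0.71, 0.704, -0.013], [0.413, 0.401, -0.818], [-0.571, -0.586, -0.576]] [ 414.5 -128.3 2065.6] 0.9742049319727891
top [[404.0, 0.0, 275.1], [0.0, 404.0, 206.0], [0.0, 0.0, 1.0]] [[-0.013, -1.0, 0.015], [-0.999, 0.013, -0.034], [0.034, -0.016, -0.999]] [ -18.8  542.2 1121.2] 0.9960416666666667
25.0 {'t': 0.1, 'q': array([-1.27550240e+00,  2.07410939e-01,  1.54279894e+00,  2.66945629e-05,
        1.39349785e+00, -1.50477503e-01]), 'qvel': array([ 0.00167078, -0.00138333, -0.00417923,  0.0001397 ,  0.00028718,
       -0.00078735]), 'tau': array([-5.09295842e-04, -3.84091365e+01, -2.92547679e+01, -1.52953130e-04,
        4.90139733e-03, -1.95526343e-05]), 'eef_pos': array([ 247.7383046 , -518.20205593,  255.20433517]), 'eef_rot': array([[ 9.02280474e-01,  4.31149160e-01, -5.90393986e-04],
       [ 4.31149428e-01, -9.02278253e-01,  2.03117891e-03],
       [ 3.43041426e-04, -2.08724110e-03, -9.99997763e-01]]), 'force': array([-0.43585583,  0.41639422,  0.43898908]), 'wrist_torque': array([ 0.0134813 , -0.02037402,  0.01494417]), 'grip_width': 85.15204746412215}
```

```bash
sleep 1
```

```text
(no output)
```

View pics/side0.png

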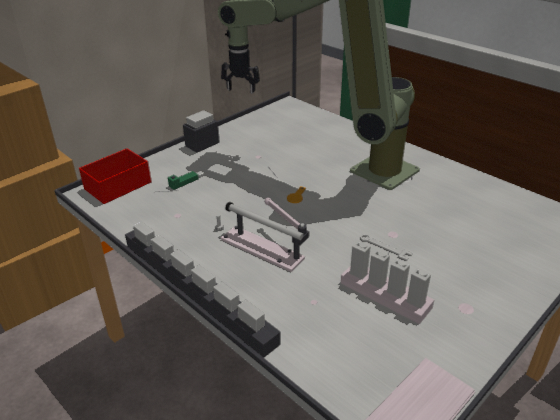

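View pics/top0.png

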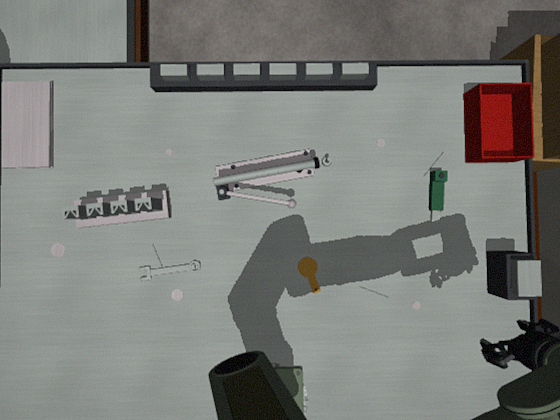

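The side view shows the bar from about (228,207) to (305,236), with the pink lever from its pivot near (303,228) to its ball near (268,202). In the top view the bar runs (215,182)–(325,160) and the lever from about (222,190) to its ball at (293,203). I'll zoom in and measure.

```bash
cat > h.py <<'E'
import numpy as np,cv2
from plant import ctrl,sensors,optics
def ray(n,u,v):
    c=optics.camera_params(n);R=np.array(c["R"]);t=np.array(c["t"])
    return -R.T@t, R.T@np.linalg.inv(c["mtx"])@np.array([u,v,1.])
def onz(n,u,v,z):
    o,d=ray(n,u,v); return o+d*(z-o[2])/d[2]
def tri(a,b):
    o1,d1=ray("top",*a);o2,d2=ray("side",*b)
    s=np.linalg.lstsq(np.c_[d1,-d2],o2-o1,rcond=None)[0]
    p,q=o1+d1*s[0],o2+d2*s[1]; return (p+q)/2,np.linalg.norm(p-q)
def cloud(n,d):
    v,u=np.nonzero(d>0);z=d[v,u];c=optics.camera_params(n)
    X=np.linalg.inv(c["mtx"])@np.array([u*z,v*z,z]);
    return (np.array(c["R"]).T@(X-np.array(c["t"])[:,None])).T,u,v
E
python3 - <<'E'
from h import *
a=np.load("top0.npz");b=np.load("side0.npz")
cv2.imwrite("pics/tz.png",cv2.resize(a["p"][140:215,205:340,::-1],None,fx=5.5,fy=5.5,interpolation=2))
cv2.imwrite("pics/sz.png",cv2.resize(b["p"][190:275,205:325,::-1],None,fx=6,fy=6,interpolation=2))
for n,f in(("top",a),("side",b)):
    P,u,v=cloud(n,f["d"])
    # hull region around handle, points 85..120 mm high
    c=onz("top",265,180,100)
    m=(np.hypot(*(P[:,:2]-c[:2]).T)<220)&(P[:,2]>85)&(P[:,2]<125)
    np.save(n+"_pts.npy",np.c_[P[m],u[m],v[m]])
    Q=P[m];print(n,m.sum(),Q.min(0),Q.max(0))
    im=np.zeros((420,560),np.uint8);im[v[m],u[m]]=np.clip((Q[:,2]-80)*5,60,255)
    s=im[140:215,205:340] if n=="top" else im[190:275,205:325]
    cv2.imwrite(f"pics/{n}m.png",cv2.resize(s,None,fx=5.5,fy=5.5,interpolation=0))
E
python3 -c "
import cv2,numpy as np
I=[cv2.imread('pics/'+k) for k in('tz.png','topm.png')]
cv2.imwrite('pics/t2.png',cv2.resize(np.vstack(I),None,fx=.7,fy=.7))
I=[cv2.resize(cv2.imread('pics/'+k),(400,283)) for k in('sz.png','sidem.png')]
cv2.imwrite('pics/s2.png',np.vstack(I))"
```

```text
top 1409 [ 535.49415546 -138.80885065   86.37427535] [666.33463957 133.51856616 123.56344999]
side 976 [ 538.22569532 -138.74922302   85.19367805] [669.78201588 132.82720484 120.71899431]
```

View pics/tz.png

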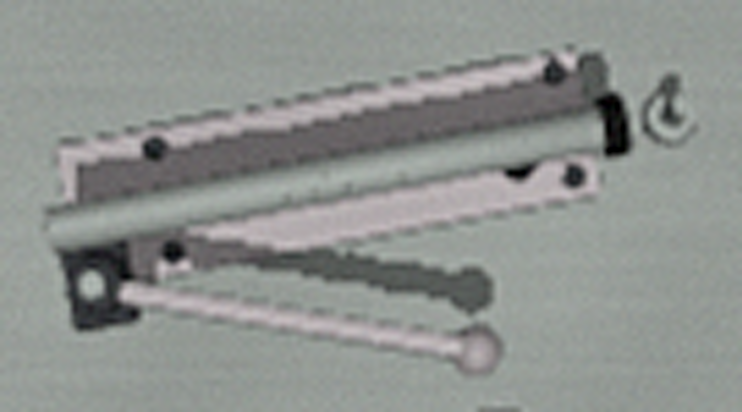

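View pics/topm.png

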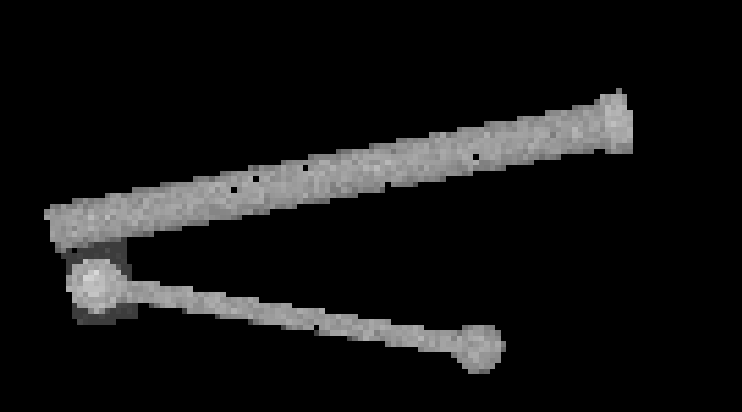

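View pics/sz.png

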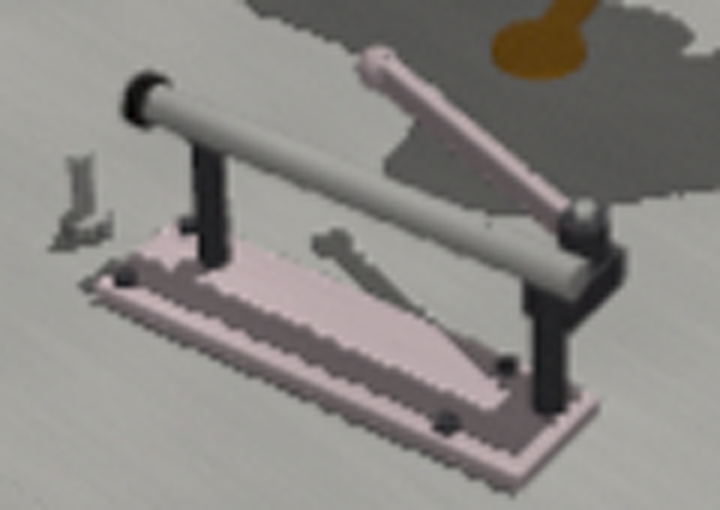

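```bash
python3 - <<'E'
from h import *
for nm,a,b in(("ball",(291.9,203.3),(267.8,201)),("pivot",(222.3,191.6),(302.5,227)),("cap",(317.2,162.4),(230,206.5)),):
    p,e=tri(a,b);print(nm,p.round(1),round(e,1))
ball,_=tri((291.9,203.3),(267.8,201)); piv,_=tri((222.3,191.6),(302.5,227))
for n in("top","side"):
    P=np.load(n+"_pts.npy")[:,:3]
    d=(ball-piv)[:2];L=np.hypot(*d);d/=L;nrm=np.array([d[1],-d[0]]);
    if nrm[0]<0:nrm=-nrm
    s=(P[:,:2]-piv[:2])@d;e=(P[:,:2]-piv[:2])@nrm
    m=(s>40)&(s<155)&(abs(e)<15);B=P[m]
    vx,vy,x0,y0=cv2.fitLine(B[:,:2].astype(np.float32),cv2.DIST_HUBER,0,.01,.01).ravel()
    mb=(e>25)&(P[:,2]>90);C=P[mb];bx,by,cx,cy=cv2.fitLine(C[:,:2].astype(np.float32),cv2.DIST_HUBER,0,.01,.01).ravel()
    print(n,"L",L.round(1),"blade dir",np.arctan(vx/vy),"pt",x0,y0,"z",np.percentile(B[:,2],[10,50,90]).round(1),"bar dir",np.arctan(bx/by),cx,cy,"ztop",np.percentile(C[:,2],[50,90,98]).round(1),"cap/end y",C[:,1].min(),C[:,1].max())
E
```

```text
ball [546.  -68.6  99.5] 2.2
pivot [577.3 109.7 108.2] 0.7
cap [ 649.9 -134.5   98.6] 1.4
top L 181.0 blade dir 0.17977497 pt 560.3848 13.879169 z [107.8 110.8 113.6] bar dir -0.16499218 628.5608 -7.766384 ztop [110.1 113.4 115.3] cap/end y -138.80885064766352 133.5185661601088
side L 181.0 blade dir 0.17451496 pt 565.7208 13.734258 z [ 96.  107.7 112.9] bar dir -0.17611048 635.43884 1.6642777 ztop [107.9 113.2 115.9] cap/end y -138.74922301655178 132.8272048415354
```

The blade leans 0.35 rad from the bar at about 100 mm height, and pivot to ball measures 181 mm against a nominal 180, so it all agrees. Next I close the gripper, go to a standoff outside the lever and descend.

```bash
cat >> h.py <<'E'
PIV=np.array([577.3,109.7]);TH0=-0.178;Z=100.
def pose(phi,off,z=Z,sg=1):   # lever angle phi; TCP 'off' mm outside blade centre plane at pressing place
    th=TH0+phi;n=np.array([np.cos(th),np.sin(th)]);y=np.array([-n[1],n[0]])
    p=PIV-140*y-off*n; Y=sg*np.array([*n,0]);Zt=np.array([0,0,-1.])
    return np.array([*p,z]),np.c_[np.cross(Y,Zt),Y,Zt]
def stat(tag,phi=0):
    s=sensors.read_state();th=TH0+phi;n=np.array([np.cos(th),np.sin(th),0])
    print(tag,"t%.2f"%s["t"],"pos",s["eef_pos"].round(1),"F",s["force"].round(1),"Fn %.2f"%(s["force"]@n),"w%.1f"%s["grip_width"]);return s
E
python3 - <<'E'
from h import *
for sg in(1,-1):
    for a in((0,60,200),(0,60,100),(0.32,12,100)):
        q=ctrl.solve_ik(*pose(*a,sg=sg));print(sg,a,None if q is None else np.round(q,2))
sg=1
ctrl.gripper_to(0)
ctrl.move_ptp(*pose(0,60,200,sg)); stat("above")
ctrl.move_l(pose(0,60,Z,sg)[0],vel=120); stat("low")
p,d=optics.grab_frame("side");cv2.imwrite("pics/s1.png",cv2.resize(p[120:270,180:360,::-1],None,fx=4,fy=4,interpolation=2))
p,d=optics.grab_frame("top");cv2.imwrite("pics/t1.png",cv2.resize(p[130:260,200:340,::-1],None,fx=4,fy=4,interpolation=2))
E
```

```text
1 (0, 60, 200) [-0.21  0.09  1.8  -0.    1.25 -0.03]
1 (0, 60, 100) [-0.21  0.23  1.87 -0.    1.04 -0.03]
1 (0.32, 12, 100) [-0.2   0.4   1.64 -0.    1.1  -0.34]
-1 (0, 60, 200) None
-1 (0, 60, 100) None
-1 (0.32, 12, 100) [-0.2   0.4   1.64 -0.    1.1   2.8 ]
above t2.88 pos [493.8 -18.3 200.2] F [-0.8 -0.3 -0.2] Fn -0.75 w-0.0
low t3.87 pos [494.2 -17.7 100.7] F [ 0.4 -0.2 -0.1] Fn 0.40 w0.5
```

View pics/s1.png

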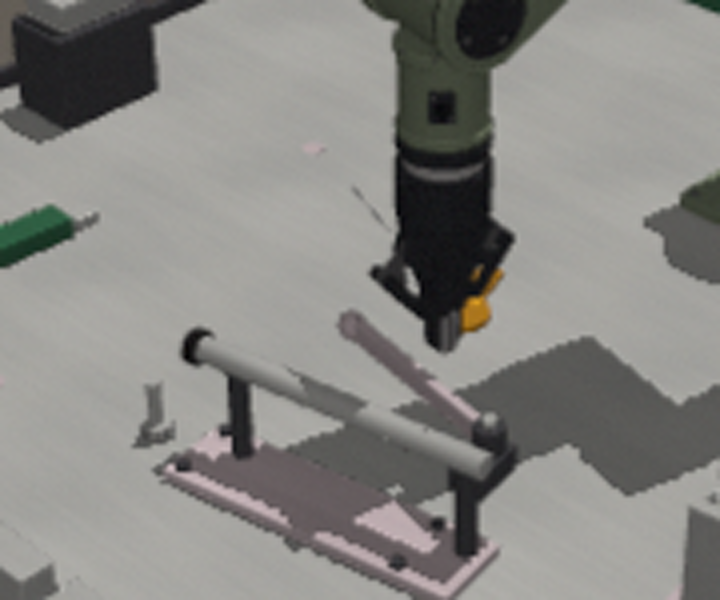

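View pics/t1.png

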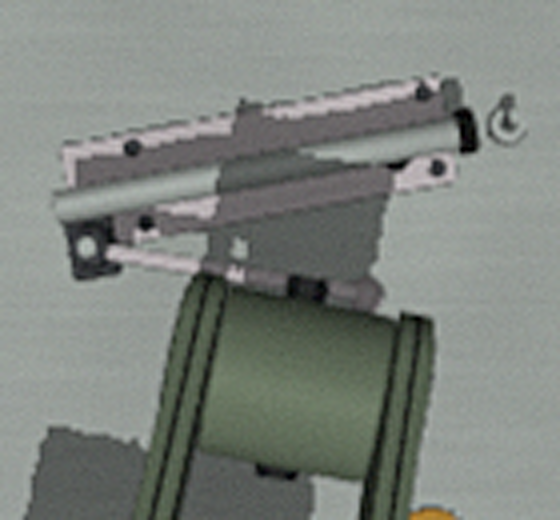

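The closed gripper is outside the blade, with its tips below the blade. The knuckles, near side-view pixel (378,275), sit well above the bar, at roughly z 160 against a bar top of 111. Now I approach slowly to contact.

```bash
python3 - <<'E'
from h import *
ctrl.move_l(pose(0,32)[0],vel=80); ctrl.hold(.2); stat("near")
r=ctrl.move_l(pose(0,8)[0],vel=20,threshold=2.0); stat(f"touch {r}"); ctrl.hold(.2); s=stat("held")
th=TH0;n=np.array([np.cos(th),np.sin(th)]);y=np.array([-n[1],n[0]])
print("off",-(s["eef_pos"][:2]-(PIV-140*y))@n,"along",(s["eef_pos"][:2]-(PIV-140*y))@y)
E
```

```text
near t4.67 pos [520.4 -22.2  99.8] F [0.1 0.3 0.7] Fn 0.08 w-0.3
touch True t5.43 pos [534.4 -24.9  99.4] F [-1.   0.3 -0. ] Fn -1.07 w-0.0
held t5.63 pos [534.  -24.8  98.8] F [-0.2  0.1  0.2] Fn -0.25 w-0.2
off 18.76613160541895 along 0.005336927912141996
```

Contact is expected at about 19.5 mm, and it stopped at 18.8. Now I press along the arc, reading the force as it goes.

```bash
python3 - <<'E'
from h import *
OFF=19.
for phi in(.06,.12,.18,.24):
    p,R=pose(phi,OFF); r=ctrl.move_l(p,R,vel=25,threshold=8); s=stat(f"phi {phi} {r}",phi)
    if r: break
ctrl.hold(.2); 
f=np.mean([ (ctrl.hold(.05),sensors.read_state()["force"])[1] for _ in range(4)],0);print("mean F",f.round(2))
p,d=optics.grab_frame("side");cv2.imwrite("pics/s3.png",cv2.resize(p[150:270,190:340,::-1],None,fx=4.5,fy=4.5,interpolation=2))
E
```

```text
phi 0.06 False t6.11 pos [540.5 -26.8  99. ] F [-3.8  0.4 -2. ] Fn -3.84 w-0.1
phi 0.12 False t6.60 pos [549.8 -28.9  99.6] F [-3.9  0.7 -2.8] Fn -3.93 w0.3
phi 0.18 False t7.09 pos [558.2 -30.3  99.8] F [-5.1 -0.1 -3. ] Fn -5.07 w-0.0
phi 0.24 False t7.58 pos [566.5 -31.3  99.8] F [-5.5 -1.  -2.5] Fn -5.60 w-0.3
mean F [-5.74 -0.3  -3.32]
```

View pics/s3.png

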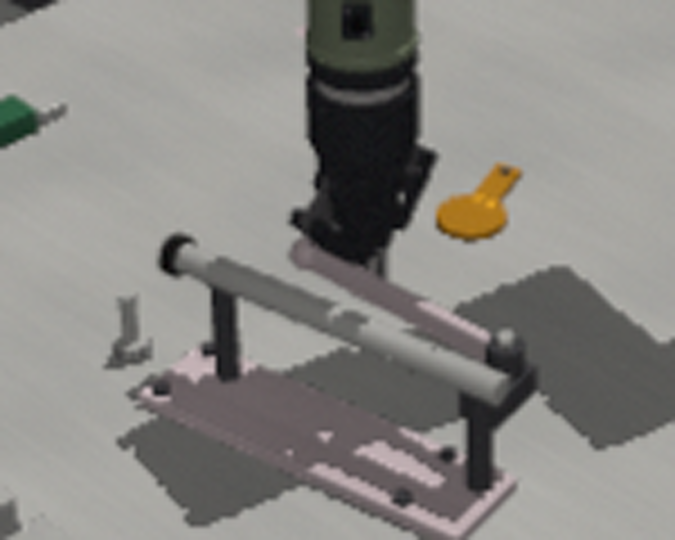

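The lever follows on the finger's back at about 5.7 N and is still short of the stop. I'll ease into the stop in sub-millimetre steps.

```bash
python3 - <<'E'
from h import *
OFF=19.
def mf():
    return np.mean([(ctrl.hold(.04),sensors.read_state()["force"])[1] for _ in range(4)],0)
for phi in [.265]+list(np.arange(.277,.345,.006)):
    p,R=pose(phi,OFF); r=ctrl.move_l(p,R,vel=20,threshold=8); f=mf();th=TH0+phi;n=np.array([np.cos(th),np.sin(th),0]);s=sensors.read_state()
    lag=(p-s["eef_pos"])@n
    print("%.3f"%phi,r,"Fn %.2f"%(f@n),f.round(1),"lag %.2f"%lag,"t%.2f"%s["t"])
    if r or f@n<-10.: break
p,d=optics.grab_frame("side");cv2.imwrite("pics/s4.png",cv2.resize(p[150:270,190:340,::-1],None,fx=4.5,fy=4.5,interpolation=2))
open("phi","w").write(str(phi))
E
```

```text
0.265 False Fn -5.96 [-6.  -0.2 -2.9] lag 0.72 t8.53
0.277 False Fn -5.96 [-6.  -0.  -2.6] lag 0.72 t8.94
0.283 False Fn -6.25 [-6.2 -0.4 -2.7] lag 0.74 t9.36
0.289 False Fn -5.62 [-5.6 -0.4 -3. ] lag 0.79 t9.78
0.295 False Fn -6.07 [-6.  -0.8 -3.3] lag 0.83 t10.19
0.301 False Fn -6.32 [-6.3 -0.7 -2.7] lag 0.82 t10.61
0.307 False Fn -6.69 [-6.7 -0.5 -2.7] lag 0.81 t11.03
0.313 False Fn -6.44 [-6.4 -0.5 -2.8] lag 0.85 t11.44
0.319 False Fn -8.16 [-8.1 -1.  -1. ] lag 1.42 t11.86
0.325 False Fn -10.63 [-10.6  -1.1   0.5] lag 2.13 t12.28
```

View pics/s4.png

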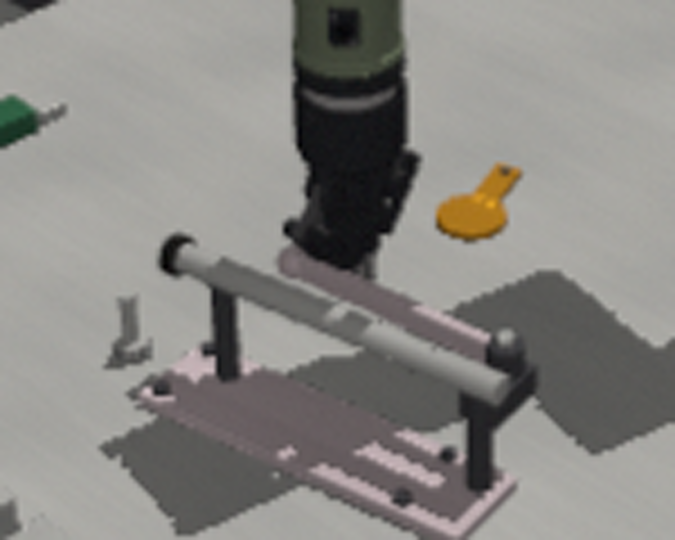

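The force climbs from 6.4 to 10.6 N while the arm's lag grows, so that is the hard stop. I'll hold, ease back and clear.

```bash
python3 - <<'E'
from h import *
ctrl.hold(.7);stat("hold",.3);ctrl.hold(.8);stat("hold",.3)
for phi in(.30,.24,.18,.12,.06,0):
    p,R=pose(phi,19.);ctrl.move_l(p,R,vel=22);stat(f"out {phi}",phi)
ctrl.move_l(pose(0,29)[0],vel=18);stat("off")
ctrl.move_l(pose(0,75)[0],vel=70)
ctrl.move_l(pose(0,75,200)[0],vel=120);ctrl.move_l(pose(0,140,260)[0],vel=120)
ctrl.hold(.3);stat("clear")
for n in("side","top"):
    p,d=optics.grab_frame(n);cv2.imwrite(f"pics/{n}9.png",p[:,:,::-1]);np.savez(n+"9.npz",p=p,d=d)
a=np.load("side0.npz")["p"][195:280,205:320].astype(int);b=np.load("side9.npz")["p"][195:280,205:320].astype(int)
print("lever zone diff px",(abs(a-b).max(2)>60).sum())
P,u,v=cloud("side",np.load("side9.npz")["d"])
m=(np.hypot(P[:,0]-546,P[:,1]+68.6)<22)&(P[:,2]>85)&(P[:,2]<125);print("ball now",P[m].mean(0).round(1))
P,u,v=cloud("side",np.load("side0.npz")["d"])
m=(np.hypot(P[:,0]-546,P[:,1]+68.6)<22)&(P[:,2]>85)&(P[:,2]<125);print("ball before",P[m].mean(0).round(1))
E
```

```text
hold t13.03 pos [576.9 -31.9  99.8] F [-9.4 -2.1  0.8] Fn -9.56 w-0.2
hold t13.82 pos [576.9 -31.9  99.8] F [-10.3  -1.8   1.1] Fn -10.50 w0.0
out 0.3 t14.13 pos [574.5 -31.8  99.8] F [-6.9 -0.8 -2.9] Fn -6.99 w-0.1
out 0.24 t14.67 pos [566.2 -31.3  99.8] F [-7.4  0.3 -3.5] Fn -7.41 w0.2
out 0.18 t15.20 pos [558.1 -30.3  99.8] F [-5.1  0.4 -4.2] Fn -5.07 w0.2
out 0.12 t15.73 pos [550.3 -29.  100.2] F [-3.7  0.5 -3.8] Fn -3.76 w0.0
out 0.06 t16.27 pos [542.1 -27.1 100.3] F [-4.4  0.6 -2.3] Fn -4.41 w-0.0
out 0 t16.80 pos [534.7 -24.8 100.8] F [-1.8  1.8 -0.1] Fn -2.10 w-0.0
off t17.51 pos [524.1 -23.  100.1] F [-0.2 -0.5 -0.1] Fn -0.09 w0.4
clear t20.48 pos [414.7  -3.3 259.5] F [-0.1 -0.1  0.5] Fn -0.10 w-0.0
lever zone diff px 1552
ball now [553.  -61.2 106.2]
ball before [552.8 -62.1 106.1]
```

View pics/side9.png

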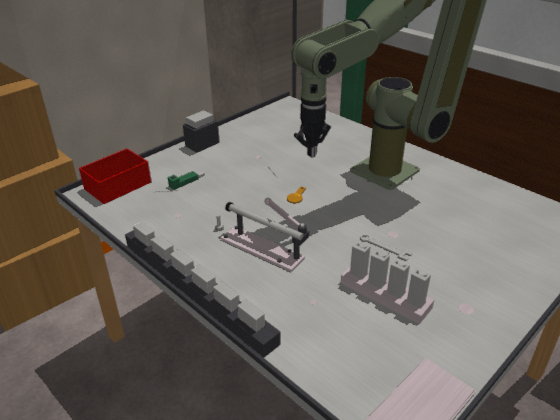

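The arm is clear, the lever is back at rest with its ball at (268,202) as before, and everything else is where it was. The changed pixels come from the arm's shadow. I'm handing the job in.

```bash
python3 -c "
from h import *
ctrl.finish_job()"
```

```text
the job is handed in; nothing more can be done
```

The brake lever was pressed to its stop, held, eased back out, and the job handed in at about 20.5 s of the 38 s allowed.

- **Press and hold:** with the gripper shut, the back of one finger pushed the lever in from outside. The force stayed near 6.4 N until the stop, then rose to about 10.5 N. I held it there for about 1.5 s.
- **Return:** the finger followed the lever back at about 22 mm/s. It stayed in contact all the way, about 2 N at the rest position and none after backing off. The arm then moved clear.
- **Last checks:** the ball on the lever's end is back within 1 mm of where it started. The tool force is about zero, and in the side view the loose objects look unmoved.
- **Disagreements:**
  - The stop came at about 0.315 rad by my own angle estimate, against the stated 0.30. That is about 2 mm, within calibration error and arm give.
  - The before-and-after picture comparison flagged 1552 changed pixels around the lever. I put these down to the arm's moved shadow, and the depth reading of the ball showed no movement.
  - A sideways (downward) force of about 3 N appeared on the finger while pressing. I did not find its cause; my guess is the slant of the finger's back.

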